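Rack the case-press dies by size

TASK

Put the four white nylon case-press dies back on the wooden rack, standing upright, one centred on each round mark, in order of foot diameter: the largest next to the wide brass stop, the smallest next to the small brass pin. Leave the loupe and the oil cup standing where they are among the dies.

Things in the scene. Friction and masses are not known exactly. Their poses are not given: they have to be found in the camera images.
- die_49: white nylon case-press die standing upright on its round foot on a thin green mat: foot 49 mm in diameter and 12 mm high, on it a stem about 12 to 14 mm in diameter, overall height 28 mm; the largest of the four. Origin at the centre of its underside, z up along the stem. Loose, light (15 to 55 g). Can be gripped by the stem (14 to 28 mm above the underside)
- die_40: white nylon case-press die standing upright on its round foot on a thin green mat: foot 40 mm in diameter and 12 mm high, on it a stem about 12 to 14 mm in diameter, overall height 28 mm; the second largest of the four. Origin at the centre of its underside, z up along the stem. Loose, light (15 to 55 g). Can be gripped by the stem (14 to 28 mm above the underside)
- die_31: white nylon case-press die standing upright on its round foot on a thin green mat: foot 31 mm in diameter and 12 mm high, on it a stem about 12 to 14 mm in diameter, overall height 28 mm; the second smallest of the four. Origin at the centre of its underside, z up along the stem. Loose, light (15 to 55 g). Can be gripped by the stem (14 to 28 mm above the underside)
- die_22: white nylon case-press die standing upright on its round foot on a thin green mat: foot 22 mm in diameter and 12 mm high, on it a stem about 12 to 14 mm in diameter, overall height 28 mm; the smallest of the four. Origin at the centre of its underside, z up along the stem. Loose, light (15 to 55 g). Can be gripped by the stem (14 to 28 mm above the underside)
- rack: fixed wooden strip 56 x 300 mm, flat top 12 mm above its underside; origin at the centre of its underside (on the work surface), y along the strip, z up. On top, on the centre line (x = 0), are four equal round marks (53 mm, pale with dark ring, not recessed) at y = -90, -30, +30, +90 mm; a wide brass stop and a small brass pin sit at y = -139 and +139 mm, which at which end varies
- wide_stop: the wide brass stop, a bar fixed across one end of the rack: 50 mm long across the strip, 14 mm thick, 18 mm high above the rack's top; marks the end for the largest die. Origin at the centre of its underside, on the rack's top
- small_pin: the small round brass pin fixed on the other end of the rack: 12 mm across, 9 mm high above the rack's top; marks the end for the smallest die. Origin at the centre of its underside, on the rack's top
- loupe: black eye loupe, a cup 34 mm in diameter and 30 mm high, standing among the dies; origin at the centre of its underside; loose, not to be disturbed
- oil_cup: oil cup with a red lid on a black foot, 34 mm in diameter and 26 mm high, standing among the dies; origin at the centre of its underside; loose, not to be disturbed

How it is judged (in metres and radians):
At the end, for the whole second after the job is handed in: Each die stands upright (within 7 degrees) on the rack's top, its centre within 10 mm along and 10 mm across the rack of its mark, in order of size from the largest beside the wide stop to the smallest beside the small pin, at rest and released (((y of wide_stop in the frame of rack above 0 m and y of die_49 in the frame of rack between 0.08 and 0.1 m and y of die_40 in the frame of rack between 0.02 and 0.04 m and y of die_31 in the frame of rack between -0.04 and -0.02 m and y of die_22 in the frame of rack between -0.1 and -0.08 m) or (y of wide_stop in the frame of rack below 0 m and y of die_49 in the frame of rack between -0.1 and -0.08 m and y of die_40 in the frame of rack between -0.04 and -0.02 m and y of die_31 in the frame of rack between 0.02 and 0.04 m and y of die_22 in the frame of rack between 0.08 and 0.1 m)) and x of die_49 in the frame of rack between -0.01 and 0.01 m and z of die_49 in the frame of rack between 0.008 and 0.017 m and angle between each of die_49, die_40, die_31, die_22's own z axis and vertical below 0.12 rad and linear speed of each of die_49, die_40, die_31, die_22 below 0.02 m/s and contact force between the fingers and die_49 below 0.05 N and x of die_40 in the frame of rack between -0.01 and 0.01 m and z of die_40 in the frame of rack between 0.008 and 0.017 m and contact force between the fingers and die_40 below 0.05 N and x of die_31 in the frame of rack between -0.01 and 0.01 m and z of die_31 in the frame of rack between 0.008 and 0.017 m and contact force between the fingers and die_31 below 0.05 N and x of die_22 in the frame of rack between -0.01 and 0.01 m and z of die_22 in the frame of rack between 0.008 and 0.017 m and contact force between the fingers and die_22 below 0.05 N); the robot touches nothing.
It fails at once if the loupe is pushed more than 20 mm or tipped (distance of loupe from where it was at the start of the episode above 0.02 m or angle between loupe's own z axis and vertical above 0.3 rad).
It fails at once if the oil cup is pushed more than 20 mm or tipped (distance of oil_cup from where it was at the start of the episode above 0.02 m or angle between oil_cup's own z axis and vertical above 0.3 rad).
It also fails if it takes over 96 s, if anything falls off the work surface, if the arm or the gripper's body presses on something with over 40 N, if the wrist force passes 120 N, or if a joint passes its speed limit or range.

ROBOT

A 7-joint arm with a two-finger parallel gripper is mounted at the origin on a cart in front of the work surface, level with it; the furniture and walls round the work are solid. World frame = base frame: x ahead of the robot, y to its left, z up, the work surface at z = 0. Lengths are in m, angles in degrees, forces in N, time in s.
With the tool pointing down it reaches from about 0.4 to 0.85 m from the base axis. Payload 10.4 kg.
Tool frame: the origin (TCP) lies at the very end of the fingers, on their centre line; the grasp point (between the pads) lies pinch_z behind it (pinch_z is the distance from the TCP to the grasp point, in m); z points along the fingers, y is the line along which they close (so a half turn about z gives the same grasp; the last joint's range is limited). The gripper opens to 85 mm and grips with 20 to 120 N. Pads are 22 mm wide; open, the fingers measure 114 mm over their backs; the gripper's body (76 mm by 85 mm) begins 54 mm behind the grasp point. The pads swing forward as they close: fully open they stand 13 mm farther back than shut.
Start: joints at [-78.071, 19.034, -3.707, 83.658, 1.238, 77.344, -5.071], TCP at [0.143, 0.608, 0.193] pointing down, gripper open.
Joint ranges: [-148.97, 148.97], [-28.65, 121.19], [-84.17, 76.75], [9.2, 138.47], [-72.65, 252.65], [3.7, 117.97], [-149.18, 149.18]. Speed limits (degrees/s): [127.2, 127.2, 159.86, 159.86, 180, 180, 180].

INTERFACE

Orientations are given as a 3x3 rotation matrix whose columns are the frame's x, y, z axes.
In Python, from bench import read_state, camera, get_calibration, sign_off, pinch_z gives the robot as it stands.
- The arm moves only by the shell command python3 -m inch 'ROWS' [FORCE]. ROWS is JSON, a list of rows, each a list of 3 entries, a list of its own where there are three numbers: the finger opening in mm, from 0 to 85.4, then the shift along the tool's x, y, z in units of 0.8 m (1.0 is 0.8 m), then the turn, a rotation vector about the tool's x, y, z in units of 360 degrees (1.0 is 360 degrees). A call has 1 to 5 rows; each row shifts and turns the commanded pose from where the row before left it, along the tool's axes as they then stand; what a row does not reach is not made up. A row lasts 1/8 s, in which the tool goes at most 62.5 mm and 10.7 degrees, less where a joint would pass 70% of its speed; a pose out of reach is approached as far as the arm can. A call with a number of a shift or a turn outside -1 to 1 is refused whole. A call with a gripper value outside its range is refused whole. The fingers move at their own pace and stop on an object; FORCE is the grip in N (left out, the last holds). Time passes only in rows, so rows that do not move let the fingers close. It gives the time, the measured TCP pose, the force, the opening and the grip force at its end, in the units of the state.
- read_state(): the state, without advancing time (a new reading comes with each control period).
- camera(name): name is "scene" or "top" or "wrist"; returns (picture, depth): 480x640x3 uint8, red, green, blue; 480x640 float32, m along the optical axis (not along the pixel's ray), 0 where there is no reading.
- get_calibration(name): a dict with "mtx" (3x3 intrinsics, pixels), "R" (3x3) and "t" (3): a world point X has camera coordinates R X + t. Camera axes: x right, y down, z forward; pixel columns grow to the right and rows downward; lengths in m; the calibration is good to about 2 mm. A picture is of the moment at which its call begins: read the wrist's pose just before it. get_calibration takes no time and is no camera call; for the wrist camera it gives the pose at the moment of the call.
- sign_off(): hands the job in; it is judged then, once.
The state is a dict: "time_s": time; "joint_pos": joint angles; "qd": joint speeds; "joint_torque": joint torques, N m; "ee_pos": TCP position; "orientation": TCP orientation; "ft_force": force on the tool from outside, world axes, zero at the start; "wrist_torque": the same for the moment, N m; "finger_gap": finger opening in m; "grip_force": force on a finger pad.
Only numpy, scipy, OpenCV 4.12 (cv2) and the standard library are available. Lean on these libraries where they do the work, as an engineer would, in place of code of your own. Each camera call takes 0.05 s, during which the arm holds its last target. There are 200 camera calls.

## Working session

There is one attempt and no reset: what is moved stays moved. The work goes in short steps, Python scripts to look and compute and a shell command to move; the robot and the scene stay as the last step left them, time stands still between calls to the robot, and variables do not carry over. Pictures are saved under pics/ and viewed, at most 14 in all, crops included, and the job is handed in when it is done.

```bash
ls; mkdir -p pics; python3 - <<'E'
from bench import *
import cv2,numpy as np
s=read_state();print(s, pinch_z)
for n in("scene","top"):
    p,d=camera(n);cv2.imwrite(f"pics/{n}0.png",p[:,:,::-1]);np.savez(f"{n}0.npz",p=p,d=d);c=get_calibration(n);print(n,c)
E
```

```text
pics
{'time_s': 0.0, 'joint_pos': array([-78.07118914,  19.07147466,  -3.70753443,  83.70748455,
         1.23771042,  77.34323229,  -5.07095054]), 'qd': array([ 0.05153342, -0.09923008,  0.04137421, -0.00292257,  0.0002106 ,
       -0.05783149,  0.00535042]), 'joint_torque': array([ 2.44899129e-04, -6.25451374e+01,  4.92426369e-02, -3.91603124e+01,
        1.61461037e-02,  9.69661691e-03,  2.58221050e-06]), 'ee_pos': array([0.14287383, 0.60799603, 0.19200912]), 'orientation': array([[-9.73490226e-01,  2.28728465e-01, -2.62878901e-04],
       [ 2.28728606e-01,  9.73489203e-01, -1.41271267e-03],
       [-6.72178291e-05, -1.43538991e-03, -9.99998968e-01]]), 'ft_force': array([1.16100745, 0.34483394, 0.41825544]), 'wrist_torque': array([-0.04189065,  0.03406446, -0.00256784]), 'grip_force': 0.0, 'finger_gap': 0.08542217078778737} 0.0187
scene {'mtx': array([[454.75314036,   0.        , 315.58793891],
       [  0.        , 454.75314036, 246.5407406 ],
       [  0.        ,   0.        ,   1.        ]]), 'R': array([[ 0.89475136, -0.44650623,  0.00722468],
       [-0.32237247, -0.6570268 , -0.68146297],
       [ 0.30902427,  0.60741088, -0.73181694]]), 't': array([-0.43607051,  0.1877272 ,  0.8114149 ])}
top {'mtx': array([[465.60889565,   0.        , 317.62474556],
       [  0.        , 465.60889565, 245.71136208],
       [  0.        ,   0.        ,   1.        ]]), 'R': array([[ 0.02732384, -0.99951875, -0.01468585],
       [-0.98493457, -0.02440978, -0.17119594],
       [ 0.17075508,  0.01914233, -0.98512754]]), 't': array([-0.01254633,  0.47168119,  0.98835812])}
```

View pics/top0.png

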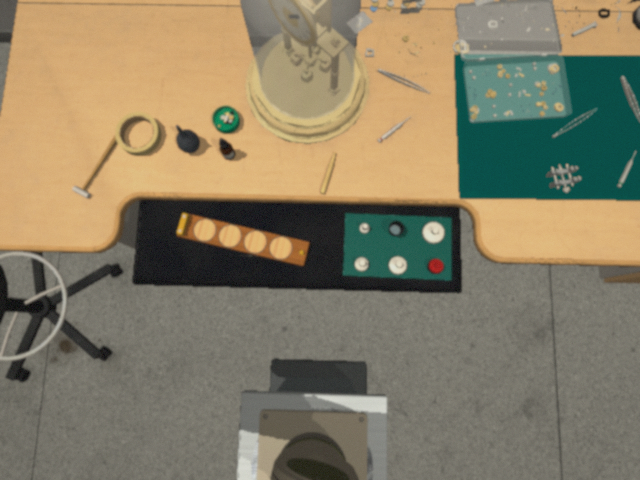

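View pics/scene0.png

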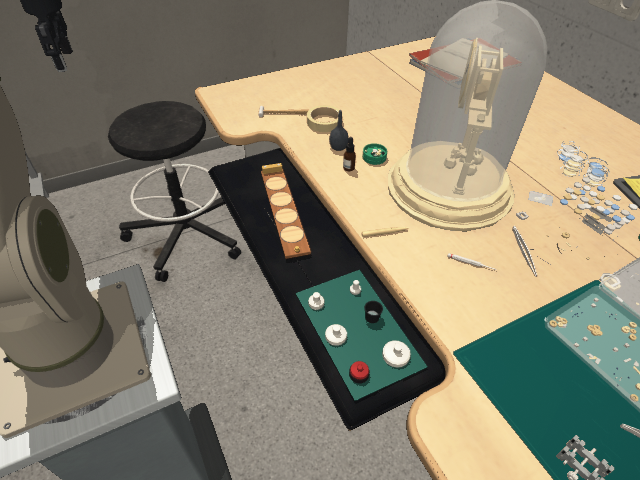

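The top view shows the rack with the wide stop at (183,224) and the pin at (303,252), with marks between them. The dies are at (364,228), (361,264), (398,265) and (433,232). The loupe is at (397,229) and the oil cup at (436,266). The scene view agrees: stop at (271,169), dies at (356,287), (316,300), (336,334) and (397,353).

```bash
cat > h.py <<'E'
import numpy as np,cv2
from bench import *
def ray(c,uv):
    R,t=np.array(c["R"]),np.array(c["t"]);d=R.T@np.linalg.inv(c["mtx"])@np.array([uv[0],uv[1],1.]);return -R.T@t,d
def onplane(c,uv,z):
    o,d=ray(c,uv);return o+d*(z-o[2])/d[2]
def tri(obs):
    A=np.zeros((3,3));b=np.zeros(3);P=[]
    for c,uv in obs:
        o,d=ray(c,uv);d=d/np.linalg.norm(d);M=np.eye(3)-np.outer(d,d);A+=M;b+=M@o;P.append((o,M))
    X=np.linalg.solve(A,b);return X,[round(1e3*float(np.linalg.norm(M@(X-o))),1) for o,M in P]
def blobs(m,lo,hi):
    n,l,s,c=cv2.connectedComponentsWithStats(m.astype(np.uint8));return [(c[i],s[i,4],l==i) for i in range(1,n) if lo<s[i,4]<hi]
def pd(c,uv,d):
    o,r=ray(c,uv);return o+r*d
E
python3 - <<'E'
from h import *
np.set_printoptions(precision=4,suppress=True)
for n,box in(("top",(130,480,195,300)),("scene",(200,450,150,430))):
    f=np.load(n+"0.npz");p=f["p"].astype(int);d=f["d"];c=get_calibration(n)
    roi=np.zeros(p.shape[:2],bool);roi[box[2]:box[3],box[0]:box[1]]=1
    r,g,b=p[...,0],p[...,1],p[...,2]
    W=roi&(p.min(2)>130)&(r-b<40);M=roi&(r>170)&(r-b>40)&(b>90)
    for nm,m in(("white",W),("mark",M),("red",roi&(r>110)&(g<50))):
        for ce,a,mm in blobs(m,20,3000): print(n,nm,ce,a,"z.012:",onplane(c,ce,.012),"depth:",pd(c,ce,np.median(d[mm])))
print(onplane(get_calibration("top"),(397,229),.03),onplane(get_calibration("top"),(436,266),.026))
cw=get_calibration("wrist");s=read_state();R=np.array(cw["R"]);C=-R.T@cw["t"];T=s["orientation"]
print("wrist cam in tool",T.T@(C-s["ee_pos"]),"axes\n",R@T,cw["mtx"])
E
```

```text
top white [363.6875 227.7656] 64 z.012: [ 0.521  -0.1038  0.012 ] depth: [ 0.5206 -0.1036  0.0137]
top white [433.0932 232.0113] 354 z.012: [ 0.5149 -0.2615  0.012 ] depth: [ 0.5143 -0.2608  0.015 ]
top white [397.278  264.8423] 241 z.012: [ 0.4376 -0.1801  0.012 ] depth: [ 0.4372 -0.1796  0.015 ]
top white [360.7481 263.9185] 135 z.012: [ 0.4376 -0.098   0.012 ] depth: [ 0.4371 -0.0978  0.0152]
top mark [374.6687 199.4658] 1286 z.012: [ 0.5884 -0.1284  0.012 ] depth: [ 0.582  -0.126   0.0345]
top mark [204.3056 229.6461] 373 z.012: [0.5078 0.2613 0.012 ] depth: [0.5076 0.2611 0.0126]
top mark [229.4987 235.4987] 377 z.012: [0.4955 0.2025 0.012 ] depth: [0.4954 0.2024 0.0126]
top mark [254.7382 241.4607] 382 z.012: [0.4831 0.144  0.012 ] depth: [0.4829 0.1438 0.0128]
top mark [280.3838 247.4282] 383 z.012: [0.4707 0.0848 0.012 ] depth: [0.4706 0.0848 0.0126]
top red [435.4966 265.8231] 147 z.012: [ 0.4375 -0.2657  0.012 ] depth: [ 0.4363 -0.2635  0.0213]
scene white [211.2061 174.5915] 781 z.012: [0.3762 0.3631 0.012 ] depth: [ 0.5812  1.442  -0.8174]
scene white [413.9615 151.8077] 
[... 1414 characters left out ...]
624 0.012 ] depth: [0.5076 0.26   0.014 ]
scene mark [280.6082 198.4735] 245 z.012: [0.496  0.2036 0.012 ] depth: [0.4951 0.2011 0.0143]
scene mark [285.9151 215.2841] 271 z.012: [0.4837 0.1448 0.012 ] depth: [0.4828 0.1427 0.0141]
scene mark [291.6242 233.5101] 298 z.012: [0.4711 0.0857 0.012 ] depth: [0.4706 0.0844 0.0134]
scene red [356.6    375.7667] 30 z.012: [ 0.4297 -0.271   0.012 ] depth: [ 0.427  -0.2744  0.0204]
[ 0.5161 -0.1769  0.03  ] [ 0.4353 -0.2635  0.026 ]
wrist cam in tool [ 0.0739  0.0002 -0.181 ] axes
 [[-0.0002  1.      0.0005]
 [-0.9572 -0.     -0.2894]
 [-0.2894 -0.0005  0.9572]] [[369.8844   0.     318.805 ]
 [  0.     369.8844 241.7582]
 [  0.       0.       1.    ]]
```

```bash
cat >> h.py <<'E'
from scipy.spatial.transform import Rotation as Ro, Slerp
ACROSS=np.array([.979,-.2055,0]);ACROSS/=np.linalg.norm(ACROSS)
z_=np.array([0,0,-1.]);RT=np.column_stack([np.cross(ACROSS,z_),ACROSS,z_])
def plan(wps,Rt=RT,dp=.04,s=None,nmin=1):
    "print rows through waypoints of the TCP; orientation reached at the end"
    s=s or read_state();P=[np.array(s["ee_pos"])];
    for w in wps:
        n=max(nmin,int(np.ceil(np.linalg.norm(np.array(w)-P[-1])/dp)));P+=list(np.linspace(P[-1],w,n+1)[1:])
    R=Slerp([0,1],Ro.from_matrix([s["orientation"],Rt]))(np.linspace(0,1,len(P)))
    for i in range(len(P)-1):
        a=R[i].inv().apply(P[i+1]-P[i])/.8;b=(R[i].inv()*R[i+1]).as_rotvec(degrees=True)/360
        print(list(a.round(4)),list(b.round(4)))
E
python3 -c "
from h import *
plan([(.40,.42,.19),(.49,.17,.19)])"
```

```text
[np.float64(-0.0458), np.float64(-0.0194), np.float64(0.0004)] [np.float64(-0.0), np.float64(0.0), np.float64(0.0164)]
[np.float64(-0.0476), np.float64(-0.0146), np.float64(0.0004)] [np.float64(-0.0), np.float64(0.0), np.float64(0.0164)]
[np.float64(-0.0488), np.float64(-0.0096), np.float64(0.0003)] [np.float64(-0.0), np.float64(0.0), np.float64(0.0164)]
[np.float64(-0.0496), np.float64(-0.0045), np.float64(0.0003)] [np.float64(-0.0), np.float64(0.0), np.float64(0.0164)]
[np.float64(-0.0498), np.float64(0.0006), np.float64(0.0003)] [np.float64(-0.0), np.float64(0.0), np.float64(0.0164)]
[np.float64(-0.0494), np.float64(0.0057), np.float64(0.0003)] [np.float64(-0.0), np.float64(0.0), np.float64(0.0164)]
[np.float64(-0.0486), np.float64(0.0108), np.float64(0.0003)] [np.float64(-0.0), np.float64(0.0), np.float64(0.0164)]
[np.float64(-0.0472), np.float64(0.0157), np.float64(0.0003)] [np.float64(-0.0), np.float64(0.0), np.float64(0.0164)]
[np.float64(-0.0468), np.float64(-0.008), np.float64(0.0)] [np.float64(-0.0), np.float64(0.0), np.float64(0.0164)]
[np.float64(-0.0473), np.float64(-0.0031), np.float64(0.0)] [np.float64(-0.0), np.float64(0.0), np.float64(0.0164)]
[np.float64(-0.0474), np.float64(0.0017), np.float64(0.0)] [np.float64(-0.0), np.float64(0.0), np.float64(0.0164)]
[np.float64(-0.047), np.float64(0.0066), np.float64(0.0)] [np.float64(-0.0), np.float64(0.0), np.float64(0.0164)]
[np.float64(-0.0461), np.float64(0.0114), np.float64(0.0)] [np.float64(-0.0), np.float64(0.0), np.float64(0.0164)]
[np.float64(-0.0446), np.float64(0.0161), np.float64(0.0)] [np.float64(-0.0), np.float64(0.0), np.float64(0.0164)]
[np.float64(-0.0427), np.float64(0.0206), np.float64(0.0)] [np.float64(-0.0), np.float64(0.0), np.float64(0.0164)]
```

```bash
sed -i 's/list(a.round(4)),list(b.round(4))/a.round(3).tolist(),b.round(4).tolist()/' h.py
python3 -m inch '[[60,[-0.046,-0.019,0],[0,0,0.0164]],[60,[-0.048,-0.015,0],[0,0,0.0164]],[60,[-0.049,-0.01,0],[0,0,0.0164]],[60,[-0.05,-0.005,0],[0,0,0.0164]],[60,[-0.05,0.001,0],[0,0,0.0164]]]' 40
python3 -m inch '[[50,[-0.049,0.006,0],[0,0,0.0164]],[50,[-0.049,0.011,0],[0,0,0.0164]],[50,[-0.047,0.016,0],[0,0,0.0164]],[50,[-0.047,-0.008,0],[0,0,0.0164]],[50,[-0.047,-0.003,0],[0,0,0.0164]]]'
python3 -m inch '[[40,[-0.047,0.002,0],[0,0,0.0164]],[40,[-0.047,0.007,0],[0,0,0.0164]],[40,[-0.046,0.011,0],[0,0,0.0164]],[40,[-0.045,0.016,0],[0,0,0.0164]],[40,[-0.043,0.021,0],[0,0,0.0164]]]'
```

```text
time_s: 0.72
ee_pos: [0.3069, 0.488, 0.193]
orientation: [[-0.729, 0.684, 0.0], [0.684, 0.729, 0.0], [0.0, 0.0, -1.0]]
ft_force: [0.0, 0.3, 0.2]
finger_gap: 0.0602
grip_force: 0.0
time_s: 1.35
ee_pos: [0.4285, 0.3462, 0.1927]
orientation: [[-0.297, 0.955, -0.0], [0.955, 0.297, 0.0], [0.0, -0.0, -1.0]]
ft_force: [0.4, 0.0, 0.7]
finger_gap: 0.05
grip_force: 0.0
time_s: 1.98
ee_pos: [0.4926, 0.1679, 0.1929]
orientation: [[0.211, 0.978, 0.0], [0.978, -0.211, 0.0], [0.0, 0.0, -1.0]]
ft_force: [-0.0, -1.0, 0.6]
finger_gap: 0.0399
grip_force: 0.0
```

```bash
python3 - <<'E'
from h import *
s=read_state();print(s["ee_pos"],s["qd"].round(2),s["joint_pos"].round(1))
c=get_calibration("wrist");p,d=camera("wrist");cv2.imwrite("pics/w1.png",p[:,:,::-1]);np.savez("w1.npz",p=p,d=d,**c)
plan([(.48,.0,.19),(.46,-.16,.15)])
E
```

```text
[0.49261162 0.16791235 0.19287247] [ 17.58  -0.4   17.3    1.28  -1.14  -0.1  -12.14] [-47.5   5.4  25.4 100.7  -2.4  74.4 -33.7]
[-0.04, 0.005, 0.001] [0.0, 0.0, -0.0003]
[-0.04, 0.005, 0.001] [0.0, 0.0, -0.0003]
[-0.04, 0.005, 0.001] [0.0, 0.0, -0.0003]
[-0.04, 0.005, 0.001] [0.0, 0.0, -0.0003]
[-0.04, 0.005, 0.001] [0.0, 0.0, -0.0003]
[-0.04, 0.004, 0.01] [0.0, 0.0, -0.0003]
[-0.04, 0.004, 0.01] [0.0, 0.0, -0.0003]
[-0.04, 0.004, 0.01] [0.0, 0.0, -0.0003]
[-0.04, 0.003, 0.01] [0.0, 0.0, -0.0003]
[-0.04, 0.003, 0.01] [0.0, 0.0, -0.0003]
```

View pics/w1.png

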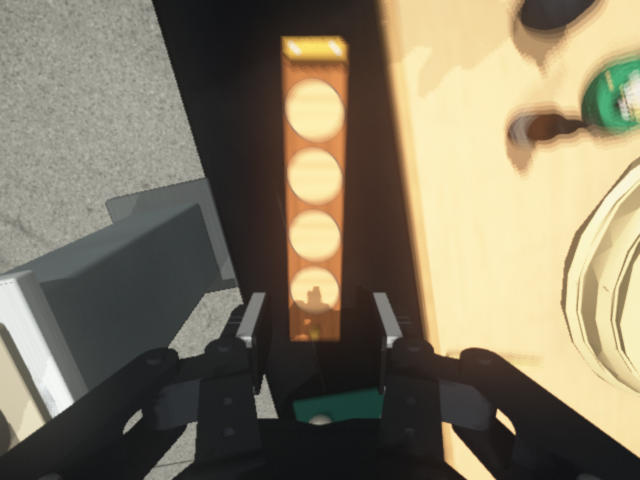

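The wrist view shows the wide stop at (315,48) and the four marks at about (315,110), (315,175), (316,235) and (316,290). The pin is at (314,330). Next I move over the mat and take two views.

```bash

python3 -m inch '[[40,[-0.04,0.005,0],[0,0,0]],[40,[-0.04,0.005,0],[0,0,0]],[40,[-0.04,0.005,0],[0,0,0]],[40,[-0.04,0.005,0],[0,0,0]],[40,[-0.04,0.005,0],[0,0,0]]]'
python3 -m inch '[[40,[-0.04,0.004,0.01],[0,0,0]],[40,[-0.04,0.004,0.01],[0,0,0]],[40,[-0.04,0.004,0.01],[0,0,0]],[40,[-0.04,0.004,0.01],[0,0,0]],[40,[0,0,0],[0,0,0]]]'
python3 - <<'E'
from h import *
c=get_calibration("wrist");p,d=camera("wrist");cv2.imwrite("pics/w2.png",p[:,:,::-1]);np.savez("w2.npz",p=p,d=d,**c)
E
python3 -m inch '[[40,[-0.04,0.0,0],[0,0,0]],[40,[-0.04,0.0,0],[0,0,0]],[40,[-0.03,0,0],[0,0,0]],[40,[0,0,0],[0,0,0]],[40,[0,0,0],[0,0,0]]]'
python3 - <<'E'
from h import *
c=get_calibration("wrist");p,d=camera("wrist");cv2.imwrite("pics/w3.png",p[:,:,::-1]);np.savez("w3.npz",p=p,d=d,**c)
a=cv2.imread("pics/w2.png");b=cv2.imread("pics/w3.png");cv2.imwrite("pics/w23.png",cv2.resize(np.hstack([a[:440,150:500],b[:440,150:500]]),None,fx=1.14,fy=1.14))
E
```

```text
time_s: 2.65
ee_pos: [0.4786, 0.0076, 0.1928]
orientation: [[0.207, 0.978, 0.0], [0.978, -0.207, 0.0], [0.0, 0.0, -1.0]]
ft_force: [-0.1, 0.3, 0.3]
finger_gap: 0.0402
grip_force: 0.0
time_s: 3.28
ee_pos: [0.4641, -0.1215, 0.1604]
orientation: [[0.211, 0.978, -0.001], [0.978, -0.211, -0.0], [-0.0, -0.001, -1.0]]
ft_force: [0.4, 0.8, -0.3]
finger_gap: 0.0402
grip_force: 0.0
time_s: 3.95
ee_pos: [0.4477, -0.2032, 0.1608]
orientation: [[0.203, 0.979, 0.0], [0.979, -0.203, 0.0], [0.0, -0.0, -1.0]]
ft_force: [0.2, -0.2, 0.2]
finger_gap: 0.0401
grip_force: 0.0
```

View pics/w23.png

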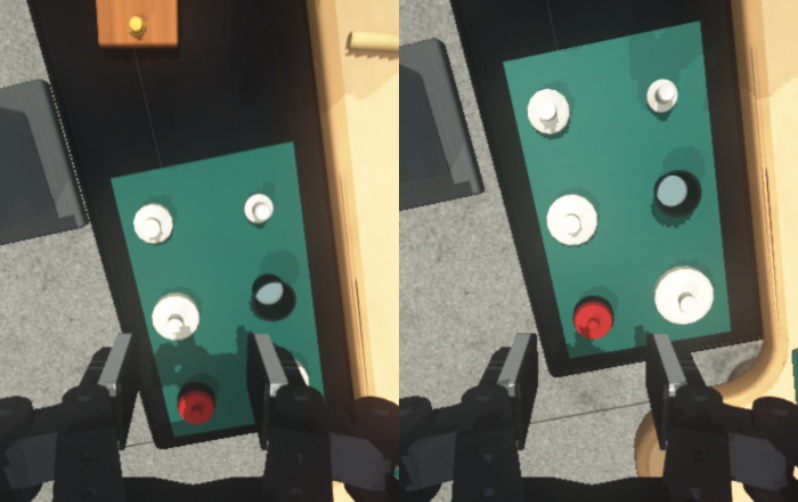

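Both wrist views show the mat. In w3 (full-image coordinates) die_31 is near (280,97), die_22 near (380,85), die_40 near (301,192) and die_49 near (401,258). The loupe is near (394,170) and the oil cup near (320,279).

```bash
python3 - <<'E'
from h import *
np.set_printoptions(precision=4,suppress=True)
est={"49":(.5148,-.262),"40":(.4374,-.181),"31":(.438,-.098),"22":(.5215,-.104)}
V,U=np.mgrid[:480,:640]
W={}
for n in("w1","w2","w3"):
    f=np.load(n+".npz");o,_=ray(f,(0,0));D=np.stack([U,V,np.ones_like(U)],-1)@np.linalg.inv(f["mtx"]).T@f["R"]
    W[n]=(f,o+D*f["d"][...,None])
def fit(f,m,z):
    cs,_=cv2.findContours(m.astype(np.uint8),cv2.RETR_EXTERNAL,cv2.CHAIN_APPROX_NONE);k=max(cs,key=len)[:,0]
    P=np.array([onplane(f,q,z)[:2] for q in k]);(x,y),r=cv2.minEnclosingCircle((P*1000).astype(np.float32));return x/1e3,y/1e3,2*r
for k,e in est.items():
    obs=[]
    for n in("w2","w3"):
        f,X=W[n];near=(np.hypot(X[...,0]-e[0],X[...,1]-e[1])<.03);wh=near&(f["p"].min(2)>100)
        top=near&(X[...,2]>.023)
        if top.sum()<20: print(k,n,"few",top.sum());continue
        uv=(U[top].mean(),V[top].mean());obs.append((f,uv))
        b=blobs(wh,50,9999)
        print(k,n,"stemtop z",np.median(X[top],0),"foot circ",fit(f,max(b,key=lambda q:q[1])[2],.012))
    if len(obs)==2:print("  tri",*tri(obs))
for k,e in(("loupe",(.516,-.177)),("oil",(.436,-.264))):
    f,X=W["w3"];m=(np.hypot(X[...,0]-e[0],X[...,1]-e[1])<.025)&(X[...,2]>.015);print(k,np.median(X[m],0),X[m][:,:2].min(0),X[m][:,:2].max(0))
f,X=W["w3"];g=f["p"].astype(int);m=(g[...,1]-g[...,0]>40)&(abs(X[...,2])<.02);print("mat z",np.median(X[m][:,2]))
# marks: wrist circle + tri with top
f,X=W["w1"];g=f["p"].astype(int);ct=get_calibration("top")
mk=[(.508,.262),(.4957,.203),(.4833,.1444),(.4709,.0852)];tp=[(204.3056,229.6461),(229.4987,235.4987),(254.7382,241.4607),(280.3838,247.4282)]
for e,t in zip(mk,tp):
    near=np.hypot(X[...,0]-e[0],X[...,1]-e[1])<.035;m=near&(g[...,2]>80)&(g[...,0]>150)
    b=max(blobs(m,50,9999),key=lambda q:q[1]);(u,v),_=cv2.minEnclosingCircle(np.argwhere(b[2])[:,::-1].astype(np.float32))
    print("mark",e,"depth",np.median(X[b[2]],0),"circ",fit(f,b[2],.012),"tri",*tri([(f,(u,v)),(ct,t)]))
E
```

```text
49 w2 few 0
49 w3 stemtop z [ 0.513  -0.2607  0.0298] foot circ (0.5126445922851562, -0.2606981811523438, 52.96269226074219)
40 w2 stemtop z [ 0.4362 -0.1794  0.0297] foot circ (0.4357780456542969, -0.17832125854492187, 43.90315246582031)
40 w3 stemtop z [ 0.4358 -0.1879  0.2789] foot circ (0.43626220703125, -0.18031910705566406, 41.398502349853516)
  tri [0.5117 0.0188 0.5145] [9.3, 9.3]
31 w2 stemtop z [ 0.4317 -0.102   0.2731] foot circ (0.4370737609863281, -0.09815924072265625, 32.85847854614258)
31 w3 stemtop z [ 0.4364 -0.0989  0.0298] foot circ (0.4367036743164063, -0.09891737365722657, 31.847209930419922)
  tri [ 0.4436 -0.1153  0.2643] [14.3, 14.3]
22 w2 stemtop z [ 0.5134 -0.121   0.2721] foot circ (0.5200318603515625, -0.10373314666748047, 23.493131637573242)
22 w3 stemtop z [ 0.5198 -0.1051  0.0296] foot circ (0.5198182983398437, -0.10535486602783203, 23.098756790161133)
  tri [ 0.4932 -0.1203  0.2724] [18.5, 18.5]
loupe [ 0.5234 -0.1788  0.0307] [ 0.5001 -0.1915] [ 0.5339 -0.1573]
oil [ 0.4363 -0.262   0.0209] [ 0.4197 -0.2799] [ 0.4517 -0.2485]
mat z 0.0019206732837882545
mark (0.508, 0.262) depth [0.5086 0.2591 0.0122] circ (0.5105899963378906, 0.2595558166503906, 69.08601379394531) tri [0.51   0.2616 0.0068] [1.6, 1.6]
mark (0.4957, 0.203) depth [0.4966 0.2031 0.0122] circ (0.49587551879882813, 0.2029333801269531, 69.96637725830078) tri [0.4961 0.2034 0.0082] [0.2, 0.2]
mark (0.4833, 0.1444) depth [0.4835 0.1446 0.0123] circ (0.48321966552734374, 0.1443266906738281, 70.16830444335938) tri [0.4835 0.1444 0.0093] [0.1, 0.1]
mark (0.4709, 0.0852) depth [0.4708 0.0865 0.0123] circ (0.47320999145507814, 0.08804324340820313, 65.19178009033203) tri [0.4719 0.0855 0.0053] [0.0, 0.0]
```

```bash
python3 - <<'E'
from h import *
np.set_printoptions(precision=4,suppress=True)
est={"40":(.436,-.180),"31":(.4366,-.0989),"22":(.5199,-.1048)}
V,U=np.mgrid[:480,:640];O={k:[] for k in est}
for n in("w2","w3"):
    f=dict(np.load(n+".npz"));o,_=ray(f,(0,0));X=o+(np.stack([U,V,np.ones_like(U)],-1)@np.linalg.inv(f["mtx"]).T@f["R"])*f["d"][...,None]
    for k,e in est.items():
        t=(np.hypot(X[...,0]-e[0],X[...,1]-e[1])<.02)&(abs(X[...,2]-.03)<.006);O[k].append((f,(U[t].mean(),V[t].mean())))
for k in O:print(k,*tri(O[k]))
plan([(.436,-.180,.08),(.436,-.180,.035)])
E
```

```text
40 [ 0.4359 -0.1803  0.0277] [0.0, 0.0]
31 [ 0.4363 -0.0986  0.0275] [0.0, 0.0]
22 [ 0.5202 -0.1048  0.0275] [0.0, 0.0]
[0.008, -0.007, 0.034] [-0.0, -0.0, 0.0001]
[0.008, -0.007, 0.034] [-0.0, -0.0, 0.0001]
[0.008, -0.007, 0.034] [-0.0, -0.0, 0.0001]
[-0.0, 0.0, 0.028] [-0.0, -0.0, 0.0001]
[-0.0, 0.0, 0.028] [-0.0, -0.0, 0.0001]
```

```bash

python3 -m inch '[[40,[0.008,-0.007,0.034],[0,0,0]],[40,[0.008,-0.007,0.034],[0,0,0]],[40,[0.008,-0.007,0.034],[0,0,0]],[40,[0,0,0.028],[0,0,0]],[40,[0,0,0.028],[0,0,0]]]'
python3 -m inch '[[40,[0,0,0],[0,0,0]],[40,[0,0,0],[0,0,0]]]'
python3 - <<'E'
from h import *
s=read_state();print(s["ee_pos"]);plan([(.436,-.180,.0165)],dp=.008)
p,d=camera("wrist");cv2.imwrite("pics/w4.png",p[150:470,160:500,::-1])
E
```

```text
time_s: 4.62
ee_pos: [0.4351, -0.1808, 0.0336]
orientation: [[0.202, 0.979, 0.0], [0.979, -0.202, 0.001], [0.001, 0.0, -1.0]]
ft_force: [0.8, 0.9, -0.8]
finger_gap: 0.0403
grip_force: 0.0
time_s: 4.88
ee_pos: [0.4353, -0.1819, 0.0351]
orientation: [[0.204, 0.979, 0.001], [0.979, -0.204, -0.0], [0.0, 0.001, -1.0]]
ft_force: [0.4, 1.2, -0.4]
finger_gap: 0.04
grip_force: 0.0
[ 0.43533152 -0.18186965  0.0351251 ]
[0.001, 0.0, 0.008] [0.0, -0.0, 0.0001]
[0.001, 0.0, 0.008] [0.0, -0.0, 0.0001]
[0.001, 0.0, 0.008] [0.0, -0.0, 0.0001]
```

View pics/w4.png

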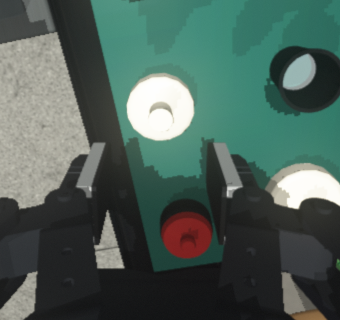

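The stem is at crop (161,116), centred between the fingers at columns 105 and 212, and within 2 mm of where the TCP should project (159,123). I descend and close.

```bash

python3 -m inch '[[40,[0.001,0.0005,0.008],[0,0,0]],[40,[0.001,0,0.008],[0,0,0]],[40,[0.001,0,0.007],[0,0,0]],[10,[0,0,0],[0,0,0]],[10,[0,0,0],[0,0,0]]]' 30
python3 -m inch '[[5,[0,0,0],[0,0,0]],[5,[0,0,0],[0,0,0]],[5,[0,0,0],[0,0,0]]]'
```

```text
time_s: 5.55
ee_pos: [0.4356, -0.18, 0.016]
orientation: [[0.204, 0.979, -0.0], [0.979, -0.204, -0.0], [-0.0, -0.0, -1.0]]
ft_force: [0.8, 0.1, -0.9]
finger_gap: 0.0101
grip_force: 0.0
time_s: 5.92
ee_pos: [0.4356, -0.1799, 0.016]
orientation: [[0.204, 0.979, 0.0], [0.979, -0.204, 0.0], [0.0, 0.0, -1.0]]
ft_force: [0.5, -0.2, -0.2]
finger_gap: 0.005
grip_force: 0.0
```

```bash
python3 - <<'E'
from h import *
p,d=camera("wrist");np.savez("w5.npz",p=p,d=d);cv2.imwrite("pics/w5.png",cv2.resize(p[150:450,220:420,::-1],None,fx=2,fy=2))
ds=d[240:300:8,300:345:6];print((ds*1000).astype(int))
E
```

```text
[[202 196 194 193 192 194 198 203]
 [192 192 191 191 190 192 193 194]
 [192 193 192 192 192 192 192 192]
 [193 193 192 192 192 193 194 192]
 [193 195 190 185 185 192 193 194]
 [195 195 180 179 179 179 194 196]
 [198 196 180 182 180 181 197 198]
 [145 144 145 182 181 146 145 201]]
```

View pics/w5.png

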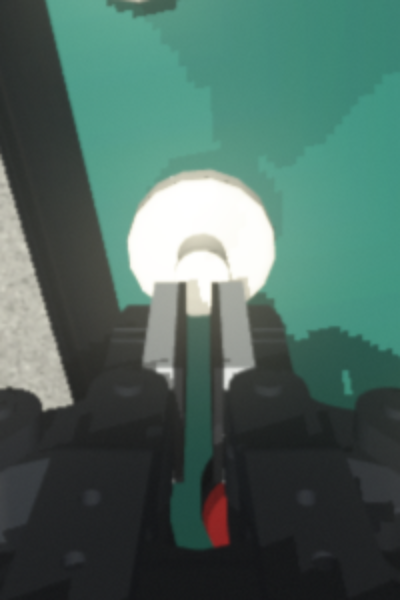

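```bash
python3 - <<'E'
from h import *
np.set_printoptions(precision=1,suppress=True,linewidth=150)
d=np.load("w5.npz")["d"];c=get_calibration("wrist");s=read_state()
for u in (305,308,335,340):
  for v in range(284,345,6):
    P=pd(c,(u,v),d[v,u]);print(u,v,(s["orientation"].T@(P-s["ee_pos"]))*1000)
E
```

```text
305 284 [-4.7 -7.6  0.9]
305 290 [ 11.1  -6.  -41.9]
305 296 [ 10.8  -5.8 -47. ]
305 302 [ 11.2  -5.6 -53.1]
305 308 [ 10.9  -5.4 -57.6]
305 314 [ 10.4  -5.3 -61.2]
305 320 [ 10.9  -5.1 -66.5]
305 326 [ 10.7  -5.  -70.3]
305 332 [ 11.5  -4.8 -75.4]
305 338 [  9.2  -4.8 -75.4]
305 344 [  7.5  -4.8 -76.1]
308 284 [  1.5  -5.6 -13.5]
308 290 [ 11.7  -4.7 -43.2]
308 296 [ 11.7  -4.6 -49. ]
308 302 [ 11.3  -4.4 -53.3]
308 308 [ 11.5  -4.3 -58.7]
308 314 [ 11.2  -4.2 -62.7]
308 320 [ 11.2  -4.1 -67. ]
308 326 [ 10.9  -4.  -70.7]
308 332 [ 10.8  -3.9 -74.3]
308 338 [  9.5  -3.9 -75.8]
308 344 [  7.1  -3.9 -75.5]
335 284 [-4.2  8.3 -0.2]
335 290 [ 11.3   6.3 -42.4]
335 296 [ 11.5   6.  -48.5]
335 302 [ 11.5   5.8 -53.8]
335 308 [ 11.3   5.6 -58.3]
335 314 [ 11.4   5.4 -63.1]
335 320 [ 10.9   5.2 -66.5]
335 326 [ 10.9   5.1 -70.7]
335 332 [ 11.2   4.9 -75. ]
335 338 [  9.    4.9 -75.1]
335 344 [ 11.9   4.5 -83.1]
340 284 [-4.9 11.   1.4]
340 290 [ 11.    8.3 -41.7]
340 296 [ 10.8   8.1 -46.9]
340 302 [ 11.    7.7 -52.7]
340 308 [ 11.4   7.4 -58.5]
340 314 [ 11.8   7.1 -64. ]
340 320 [ 11.2   6.9 -67.2]
340 326 [ 11.2   6.7 -71.2]
340 332 [ 11.6   6.4 -75.7]
340 338 [ 12.7   6.1 -81. ]
340 344 [ 11.9   6.  -83.2]
```

The fingers closed 27 mm above the stem. By depth their tips lie about 41 mm behind the reported TCP, not at it. I'll open, lower part way, and measure the tips again, with the scene camera as an independent check.

```bash

python3 -m inch '[[40,[0,0,0],[0,0,0]],[40,[0,0,0],[0,0,0]],[40,[0,0,0.008],[0,0,0]],[40,[0,0,0.008],[0,0,0]],[40,[0,0,0],[0,0,0]]]'
cat > tip.py <<'E'
from h import *
np.set_printoptions(precision=1,suppress=True,linewidth=150)
s=read_state();c=get_calibration("wrist");p,d=camera("wrist")
V,U=np.mgrid[:480,:640]
def cloud(c,d):
    o,_=ray(c,(0,0));return o+(np.stack([U,V,np.ones_like(U)],-1)@np.linalg.inv(c["mtx"]).T@np.array(c["R"]))*d[...,None]
T=(cloud(c,d)-s["ee_pos"])@s["orientation"]*1000
g=(abs(T[...,1])<45)&(abs(T[...,0]-11)<2)&(T[...,2]>-100)&(T[...,2]<-15)&(d>0)
for sgn in(-1,1):
    q=T[g&(sgn*T[...,1]>1)];print("finger",sgn,"tip z",np.percentile(q[:,2],[98,100]),"inner y",np.percentile(abs(q[:,1]),[1,5]),len(q))
c=get_calibration("scene");p2,d2=camera("scene");X=cloud(c,d2);T2=(X-s["ee_pos"])@s["orientation"]*1000
g=(abs(T2[...,1])<45)&(abs(T2[...,0])<14)&(d2>0);h=X[...,2][g]
print("scene heights near tool, mm:",np.histogram(h*1000,bins=[-10,5,10,15,20,25,30,35,40,45,50,60,80,100]))
print(s["ee_pos"]*1000,s["ft_force"],s["finger_gap"])
E
python3 tip.py
```

```text
time_s: 6.6
ee_pos: [0.435, -0.1799, 0.0025]
orientation: [[0.204, 0.979, -0.001], [0.979, -0.204, 0.0], [-0.0, -0.001, -1.0]]
ft_force: [-0.1, 0.4, 0.7]
finger_gap: 0.04
grip_force: 0.0
finger -1 tip z [-46.7 -41.1] inner y [20.3 20.6] 3066
finger 1 tip z [-46.9 -41.5] inner y [19.4 19.7] 3155
scene heights near tool, mm: (array([371,  23,  83, 121,  14,  17,  30,   0,   1,  14,  61, 134, 265]), array([-10,   5,  10,  15,  20,  25,  30,  35,  40,  45,  50,  60,  80, 100]))
[ 435.  -179.9    2.5] [-0.1  0.4  0.7] 0.03997935655853136
```

```bash

python3 -m inch '[[40,[0,0.0005,0.012],[0,0,0]],[40,[0,0.0005,0.012],[0,0,0]],[40,[0,0,0.009],[0,0,0]],[40,[0,0,0],[0,0,0]]]'
python3 -m inch '[[8,[0,0,0],[0,0,0]],[8,[0,0,0],[0,0,0]],[8,[0,0,0],[0,0,0]],[8,[0,0,0],[0,0,0]]]' 30
```

```text
time_s: 7.2
ee_pos: [0.4357, -0.1801, -0.0239]
orientation: [[0.204, 0.979, -0.001], [0.979, -0.204, -0.0], [-0.0, -0.001, -1.0]]
ft_force: [-0.1, -0.1, 0.7]
finger_gap: 0.0397
grip_force: 0.0
time_s: 7.7
ee_pos: [0.4371, -0.1803, -0.0222]
orientation: [[0.204, 0.979, 0.001], [0.979, -0.204, 0.0], [0.001, 0.001, -1.0]]
ft_force: [-2.3, 0.4, 11.3]
finger_gap: 0.011
grip_force: 41.2
```

```bash

python3 -m inch '[[8,[0,0,-0.03],[0,0,0]],[8,[0,0,-0.035],[0,0,0]],[8,[0,0,-0.035],[0,0,0]],[8,[0,0,0],[0,0,0]]]'
python3 -c "
from h import *
plan([(.4957,.2030,.045)],dp=.05)"
```

```text
time_s: 8.2
ee_pos: [0.4379, -0.1803, 0.0587]
orientation: [[0.204, 0.979, 0.004], [0.979, -0.204, 0.001], [0.001, 0.004, -1.0]]
ft_force: [-0.2, 0.1, -1.2]
finger_gap: 0.0113
grip_force: 39.8
[0.06, -0.003, 0.002] [0.0001, -0.0, 0.0]
[0.06, -0.003, 0.002] [0.0001, -0.0, 0.0]
[0.06, -0.003, 0.002] [0.0001, -0.0, 0.0]
[0.06, -0.003, 0.002] [0.0001, -0.0, 0.0]
[0.06, -0.003, 0.002] [0.0001, -0.0, 0.0]
[0.06, -0.003, 0.002] [0.0001, -0.0, 0.0]
[0.06, -0.003, 0.002] [0.0001, -0.0, 0.0]
[0.06, -0.003, 0.002] [0.0001, -0.0, 0.0]
```

```bash

python3 -m inch '[[8,[0.04,-0.003,0.002],[0,0,0]],[8,[0.06,-0.003,0.002],[0,0,0]],[8,[0.06,-0.003,0.002],[0,0,0]],[8,[0.06,-0.003,0.002],[0,0,0]],[8,[0.06,-0.003,0.002],[0,0,0]]]'
python3 -m inch '[[8,[0.06,-0.003,0.002],[0,0,0]],[8,[0.06,-0.003,0.002],[0,0,0]],[8,[0.06,-0.003,0.002],[0,0,0]],[8,[0.02,0,0.002],[0,0,0]],[8,[0,0,0],[0,0,0]]]'
python3 -m inch '[[8,[0,0,0],[0,0,0]],[8,[0,0,0],[0,0,0]]]'
python3 - <<'E'
from h import *
print(read_state()["ee_pos"]);p,d=camera("wrist");cv2.imwrite("pics/w6.png",p[:,100:540,::-1])
plan([(.4957,.2030,-.011)],dp=.02)
E
```

```text
time_s: 8.82
ee_pos: [0.47, 0.0433, 0.0482]
orientation: [[0.204, 0.979, -0.001], [0.979, -0.204, 0.0], [0.0, -0.001, -1.0]]
ft_force: [0.5, -0.8, -0.4]
finger_gap: 0.0108
grip_force: 39.8
time_s: 9.45
ee_pos: [0.4955, 0.1999, 0.0415]
orientation: [[0.203, 0.979, -0.001], [0.979, -0.203, -0.001], [-0.001, -0.001, -1.0]]
ft_force: [-0.6, -0.6, 0.1]
finger_gap: 0.0108
grip_force: 39.8
time_s: 9.7
ee_pos: [0.4961, 0.1983, 0.0425]
orientation: [[0.206, 0.978, 0.0], [0.978, -0.206, 0.0], [0.0, 0.0, -1.0]]
ft_force: [0.2, 0.0, -0.4]
finger_gap: 0.0108
grip_force: 39.8
[0.49611721 0.19826378 0.04249732]
[0.002, -0.001, 0.022] [0.0, -0.0, -0.0]
[0.002, -0.001, 0.022] [0.0, -0.0, -0.0]
[0.002, -0.001, 0.022] [0.0, -0.0, -0.0]
```

View pics/w6.png

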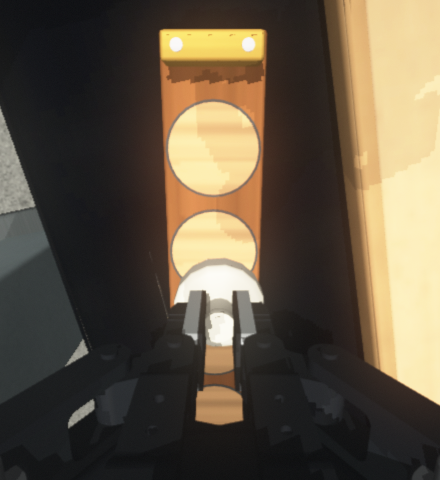

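The die is held upright, seen at (218,300). It is over the second mark from the stop at (214,250), about 2 mm off to the right. I place it.

```bash

python3 -m inch '[[8,[0.002,-0.001,0.022],[0,0,0]],[8,[0.002,-0.001,0.022],[0,0,0]],[8,[0.002,-0.001,0.016],[0,0,0]],[8,[0,0,0.006],[0,0,0]],[8,[0,0,0],[0,0,0]]]'
python3 -m inch '[[8,[0,0,0],[0,0,0]]]'
```

```text
time_s: 10.38
ee_pos: [0.4945, 0.2048, -0.0107]
orientation: [[0.204, 0.979, -0.0], [0.979, -0.204, -0.0], [-0.0, -0.0, -1.0]]
ft_force: [0.2, -0.2, 1.3]
finger_gap: 0.0111
grip_force: 39.8
time_s: 10.5
ee_pos: [0.495, 0.2051, -0.01]
orientation: [[0.204, 0.979, 0.001], [0.979, -0.204, 0.0], [0.001, 0.001, -1.0]]
ft_force: [-0.2, 0.2, -0.3]
finger_gap: 0.0109
grip_force: 39.8
```

```bash

python3 -m inch '[[8,[-0.002,0,0.0005],[0,0,0]],[8,[0,0,0.0005],[0,0,0]],[30,[0,0,0],[0,0,0]],[30,[0,0,0],[0,0,0]],[30,[0,0,0],[0,0,0]]]'
python3 -m inch '[[34,[0,0,-0.01],[0,0,0]],[40,[0,0,-0.04],[0,0,0]],[40,[0,0,-0.04],[0,0,0]],[40,[0,0,0],[0,0,0]]]'
python3 -c "
from h import *
print(read_state()['ee_pos'])
c=get_calibration('wrist');p,d=camera('wrist');cv2.imwrite('pics/w7.png',p[:,100:540,::-1])
plan([(.5131,-.2607,.05),(.5131,-.2607,.004)],dp=.05)"
```

```text
time_s: 11.12
ee_pos: [0.4943, 0.2034, -0.0112]
orientation: [[0.204, 0.979, 0.0], [0.979, -0.204, 0.0], [0.0, 0.0, -1.0]]
ft_force: [-0.1, 0.5, -0.8]
finger_gap: 0.0298
grip_force: 0.0
time_s: 11.62
ee_pos: [0.496, 0.2042, 0.0636]
orientation: [[0.204, 0.979, 0.004], [0.979, -0.204, 0.003], [0.004, 0.003, -1.0]]
ft_force: [-0.6, 0.1, 0.1]
finger_gap: 0.0401
grip_force: 0.0
[0.49602291 0.20420677 0.0636176 ]
[-0.056, 0.014, 0.001] [0.0, -0.0, 0.0]
[-0.056, 0.014, 0.001] [0.0, -0.0, 0.0]
[-0.056, 0.014, 0.001] [0.0, -0.0, 0.0]
[-0.056, 0.014, 0.001] [0.0, -0.0, 0.0]
[-0.056, 0.014, 0.001] [0.0, -0.0, 0.0]
[-0.056, 0.014, 0.001] [0.0, -0.0, 0.0]
[-0.056, 0.014, 0.001] [0.0, -0.0, 0.0]
[-0.056, 0.014, 0.001] [0.0, -0.0, 0.0]
[-0.056, 0.014, 0.001] [0.0, -0.0, 0.0]
[-0.056, 0.014, 0.001] [0.0, -0.0, 0.0]
[-0.0, -0.0, 0.057] [0.0, -0.0, 0.0]
```

View pics/w7.png

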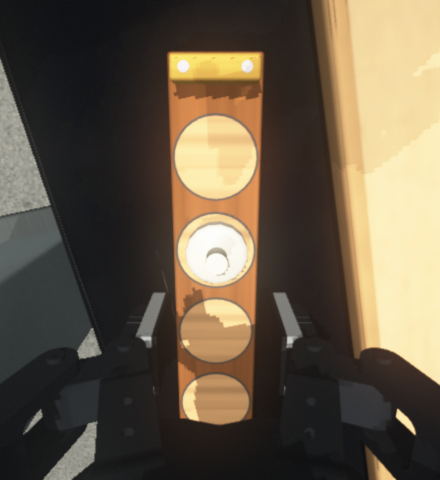

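die_40 stands centred on the second mark, at (216,252). Next is die_49.

```bash

python3 -m inch '[[40,[-0.04,0.01,0],[0,0,0]],[40,[-0.06,0.015,0.001],[0,0,0]],[40,[-0.06,0.015,0.001],[0,0,0]],[40,[-0.06,0.015,0.001],[0,0,0]],[40,[-0.06,0.015,0.001],[0,0,0]]]'
python3 -m inch '[[40,[-0.06,0.015,0.001],[0,0,0]],[40,[-0.06,0.015,0.001],[0,0,0]],[40,[-0.06,0.015,0.001],[0,0,0]],[40,[-0.06,0.015,0.001],[0,0,0]],[40,[-0.04,0.010,0.001],[0,0,0]]]'
python3 -m inch '[[40,[0,0,0],[0,0,0]],[40,[0,0,0],[0,0,0]]]'
python3 -c "
from h import *
print(read_state()['ee_pos'],read_state()['joint_pos'].round(1))
plan([(.5131,-.2607,-.006)],dp=.02)"
```

```text
time_s: 12.3
ee_pos: [0.5026, -0.0288, 0.0569]
orientation: [[0.204, 0.979, -0.001], [0.979, -0.204, -0.0], [-0.0, -0.001, -1.0]]
ft_force: [-0.3, 0.1, 0.4]
finger_gap: 0.0398
grip_force: 0.0
time_s: 12.92
ee_pos: [0.5113, -0.2604, 0.0527]
orientation: [[0.206, 0.979, -0.002], [0.979, -0.206, -0.0], [-0.001, -0.001, -1.0]]
ft_force: [1.8, 0.3, 0.1]
finger_gap: 0.04
grip_force: 0.0
time_s: 13.18
ee_pos: [0.5121, -0.2571, 0.0528]
orientation: [[0.204, 0.979, -0.001], [0.979, -0.204, 0.001], [0.001, -0.001, -1.0]]
ft_force: [-0.1, -0.2, -0.4]
finger_gap: 0.0398
grip_force: 0.0
[ 0.51211474 -0.25708809  0.0528002 ] [-12.1  23.6  42.  102.7 -17.9  60.6  24.7]
[-0.001, 0.001, 0.024] [-0.0001, -0.0, 0.0001]
[-0.001, 0.001, 0.024] [-0.0001, -0.0, 0.0001]
[-0.001, 0.001, 0.024] [-0.0001, -0.0, 0.0001]
```

```bash

python3 -m inch '[[30,[-0.002,0.001,0.024],[0,0,0]],[30,[-0.002,0.001,0.024],[0,0,0]],[30,[-0.001,0,0.024],[0,0,0]],[30,[0,0,0.0],[0,0,0]],[30,[0,0,0],[0,0,0]]]'
python3 -c "
from h import *
print(read_state()['ee_pos'])
plan([(.5131,-.2607,-.022)],dp=.02)
c=get_calibration('wrist');p,d=camera('wrist');cv2.imwrite('pics/w8.png',p[150:470,160:500,::-1])"
```

```text
time_s: 13.8
ee_pos: [0.5133, -0.2625, -0.0039]
orientation: [[0.204, 0.979, 0.0], [0.979, -0.204, -0.0], [-0.0, 0.0, -1.0]]
ft_force: [-0.7, 0.3, 0.4]
finger_gap: 0.0297
grip_force: 0.0
[ 0.51327996 -0.26248002 -0.00388936]
[0.002, -0.001, 0.023] [0.0, 0.0, 0.0002]
```

View pics/w8.png

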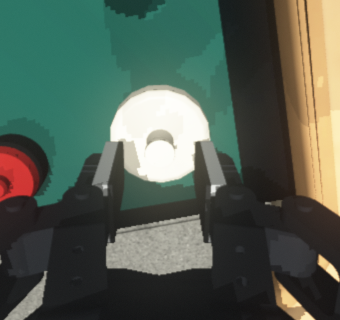

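The stem of die_49 at crop (160,148) is centred between the pads. The desk edge is clear to the right, at column 295. I descend and grip.

```bash

python3 -m inch '[[30,[0.001,0,0.012],[0,0,0]],[30,[0.001,0,0.010],[0,0,0]],[30,[0,0,0],[0,0,0]],[8,[0,0,0],[0,0,0]],[8,[0,0,0],[0,0,0]]]'
python3 -m inch '[[8,[0,0,0],[0,0,0]],[8,[0,0,0],[0,0,0]],[8,[0,0,0],[0,0,0]]]'
```

```text
time_s: 14.48
ee_pos: [0.5137, -0.2609, -0.0214]
orientation: [[0.204, 0.979, 0.0], [0.979, -0.204, -0.0], [-0.0, 0.0, -1.0]]
ft_force: [0.3, -0.1, 0.1]
finger_gap: 0.0107
grip_force: 29.2
time_s: 14.85
ee_pos: [0.5136, -0.2608, -0.0215]
orientation: [[0.204, 0.979, 0.0], [0.979, -0.204, 0.0], [0.0, 0.0, -1.0]]
ft_force: [-0.1, -0.2, 1.9]
finger_gap: 0.0108
grip_force: 29.3
```

```bash

python3 -m inch '[[8,[0,0,-0.02],[0,0,0]],[8,[0,0,-0.035],[0,0,0]],[8,[0,0,-0.035],[0,0,0]],[8,[0,0,0],[0,0,0]]]'
python3 -c "
from h import *
plan([(.5080,.2615,.05)],dp=.05)"
```

```text
time_s: 15.35
ee_pos: [0.515, -0.2615, 0.0533]
orientation: [[0.204, 0.979, 0.004], [0.979, -0.204, -0.001], [-0.0, 0.004, -1.0]]
ft_force: [0.7, -0.0, -1.3]
finger_gap: 0.0109
grip_force: 29.3
[0.058, -0.013, 0.0] [0.0001, 0.0, 0.0]
[0.058, -0.013, 0.0] [0.0001, 0.0, 0.0]
[0.058, -0.013, 0.0] [0.0001, 0.0, 0.0]
[0.058, -0.013, 0.0] [0.0001, 0.0, 0.0]
[0.058, -0.013, 0.0] [0.0001, 0.0, 0.0]
[0.058, -0.013, 0.0] [0.0001, 0.0, 0.0]
[0.058, -0.013, 0.0] [0.0001, 0.0, 0.0]
[0.058, -0.013, 0.0] [0.0001, 0.0, 0.0]
[0.058, -0.013, 0.0] [0.0001, 0.0, 0.0]
[0.058, -0.013, 0.0] [0.0001, 0.0, 0.0]
[0.058, -0.013, 0.0] [0.0001, 0.0, 0.0]
```

```bash

python3 -m inch '[[8,[0.03,-0.007,0],[0,0,0]],[8,[0.058,-0.013,0],[0,0,0]],[8,[0.058,-0.013,0],[0,0,0]],[8,[0.058,-0.013,0],[0,0,0]],[8,[0.058,-0.013,0],[0,0,0]]]'
python3 -m inch '[[8,[0.058,-0.013,0],[0,0,0]],[8,[0.058,-0.013,0],[0,0,0]],[8,[0.058,-0.013,0],[0,0,0]],[8,[0.058,-0.013,0],[0,0,0]],[8,[0.058,-0.013,0],[0,0,0]]]'
python3 -m inch '[[8,[0.058,-0.013,0],[0,0,0]],[8,[0.028,-0.006,0],[0,0,0]],[8,[0,0,0],[0,0,0]],[8,[0,0,0],[0,0,0]],[8,[0,0,0],[0,0,0]]]'
python3 -c "
from h import *
plan([(.508,.2615,-.008)],dp=.02)"
```

```text
time_s: 15.98
ee_pos: [0.5097, -0.0443, 0.0503]
orientation: [[0.204, 0.979, -0.0], [0.979, -0.204, 0.0], [0.0, -0.0, -1.0]]
ft_force: [0.3, -0.2, 0.0]
finger_gap: 0.0109
grip_force: 29.3
time_s: 16.6
ee_pos: [0.5061, 0.1933, 0.0503]
orientation: [[0.204, 0.979, -0.0], [0.979, -0.204, 0.0], [-0.0, -0.0, -1.0]]
ft_force: [0.7, 0.4, -0.4]
finger_gap: 0.0108
grip_force: 29.3
time_s: 17.23
ee_pos: [0.5061, 0.2605, 0.0505]
orientation: [[0.207, 0.978, -0.0], [0.978, -0.207, -0.0], [-0.0, 0.0, -1.0]]
ft_force: [0.8, -0.0, 0.1]
finger_gap: 0.0106
grip_force: 29.3
[0.001, 0.001, 0.024] [0.0, 0.0, -0.0001]
[0.001, 0.001, 0.024] [0.0, 0.0, -0.0001]
[0.001, 0.001, 0.024] [0.0, 0.0, -0.0001]
```

```bash

python3 -m inch '[[8,[0,0.001,0.024],[0,0,0]],[8,[0,0,0.024],[0,0,0]],[8,[0,0,0.024],[0,0,0]],[8,[0,0,0.003],[0,0,0]],[8,[0,0,0],[0,0,0]]]'
python3 -m inch '[[8,[0,0,0],[0,0,0]]]'
```

```text
time_s: 17.85
ee_pos: [0.5063, 0.2618, -0.0103]
orientation: [[0.204, 0.979, -0.001], [0.979, -0.204, -0.001], [-0.001, -0.001, -1.0]]
ft_force: [-0.1, 0.6, -0.8]
finger_gap: 0.0109
grip_force: 29.3
time_s: 17.98
ee_pos: [0.5066, 0.2622, -0.0095]
orientation: [[0.204, 0.979, 0.0], [0.979, -0.204, 0.0], [0.0, 0.0, -1.0]]
ft_force: [0.4, -0.0, -0.2]
finger_gap: 0.0106
grip_force: 29.3
```

```bash

python3 -m inch '[[8,[0,0.001,0.002],[0,0,0]],[8,[0,0,0],[0,0,0]],[30,[0,0,0],[0,0,0]],[30,[0,0,0],[0,0,0]],[30,[0,0,0],[0,0,0]]]'
python3 -m inch '[[34,[0,0,-0.01],[0,0,0]],[40,[0,0,-0.035],[0,0,0]],[40,[0,0,-0.035],[0,0,0]],[40,[0,0,0],[0,0,0]]]'
python3 -c "
from h import *
print(read_state()['ee_pos'])
plan([(.4365,-.0988,.045)],dp=.05)"
```

```text
time_s: 18.6
ee_pos: [0.5073, 0.262, -0.0111]
orientation: [[0.204, 0.979, 0.0], [0.979, -0.204, 0.0], [0.0, 0.0, -1.0]]
ft_force: [-0.2, -0.5, 0.0]
finger_gap: 0.03
grip_force: 0.0
time_s: 19.1
ee_pos: [0.5089, 0.2628, 0.0554]
orientation: [[0.204, 0.979, 0.003], [0.979, -0.204, 0.003], [0.003, 0.003, -1.0]]
ft_force: [1.1, -0.1, -0.2]
finger_gap: 0.0398
grip_force: 0.0
[0.50885355 0.26276384 0.05541575]
[-0.058, 0.0, 0.001] [0.0001, -0.0001, 0.0]
[-0.058, 0.0, 0.001] [0.0001, -0.0001, 0.0]
[-0.058, 0.0, 0.001] [0.0001, -0.0001, 0.0]
[-0.058, 0.001, 0.002] [0.0001, -0.0001, 0.0]
[-0.058, 0.001, 0.002] [0.0001, -0.0001, 0.0]
[-0.058, 0.001, 0.002] [0.0001, -0.0001, 0.0]
[-0.058, 0.001, 0.002] [0.0001, -0.0001, 0.0]
[-0.058, 0.001, 0.002] [0.0001, -0.0001, 0.0]
```

```bash

python3 -m inch '[[40,[-0.03,0,0],[0,0,0]],[40,[-0.058,0,0.001],[0,0,0]],[40,[-0.058,0,0.001],[0,0,0]],[40,[-0.058,0.001,0.001],[0,0,0]],[40,[-0.058,0.001,0.001],[0,0,0]]]'
python3 -m inch '[[40,[-0.058,0.001,0.002],[0,0,0]],[40,[-0.058,0.001,0.002],[0,0,0]],[40,[-0.058,0.001,0.002],[0,0,0]],[40,[-0.028,0,0.002],[0,0,0]],[30,[0,0,0],[0,0,0]]]'
python3 -m inch '[[30,[0,0,0],[0,0,0]],[30,[0,0,0],[0,0,0]]]'
python3 -c "
from h import *
print(read_state()['ee_pos'])
plan([(.4365,-.0988,-.006)],dp=.02)"
```

```text
time_s: 19.73
ee_pos: [0.4653, 0.055, 0.0492]
orientation: [[0.204, 0.979, -0.0], [0.979, -0.204, 0.0], [0.0, -0.0, -1.0]]
ft_force: [0.6, -0.3, -0.0]
finger_gap: 0.0402
grip_force: 0.0
time_s: 20.35
ee_pos: [0.4346, -0.1037, 0.0428]
orientation: [[0.207, 0.978, -0.001], [0.978, -0.207, 0.0], [-0.0, -0.001, -1.0]]
ft_force: [-0.4, -0.2, -0.3]
finger_gap: 0.0302
grip_force: 0.0
time_s: 20.6
ee_pos: [0.4356, -0.1012, 0.0431]
orientation: [[0.203, 0.979, -0.0], [0.979, -0.203, 0.0], [0.0, -0.0, -1.0]]
ft_force: [0.0, 1.1, 0.3]
finger_gap: 0.03
grip_force: 0.0
[ 0.43564661 -0.10123035  0.04311024]
[0.001, 0.0, 0.02] [-0.0, -0.0, 0.0002]
[0.001, 0.0, 0.02] [-0.0, -0.0, 0.0002]
[0.001, 0.0, 0.02] [-0.0, -0.0, 0.0002]
```

```bash

python3 -m inch '[[30,[0.001,0,0.02],[0,0,0]],[30,[0.001,0,0.02],[0,0,0]],[30,[0.001,0,0.02],[0,0,0]],[30,[0,0,0.0],[0,0,0]],[30,[0,0,0],[0,0,0]]]'
python3 -c "
from h import *
print(read_state()['ee_pos'])
plan([(.4365,-.0988,-.0215)],dp=.02)
p,d=camera('wrist');cv2.imwrite('pics/w9.png',p[150:470,160:500,::-1])"
```

```text
time_s: 21.22
ee_pos: [0.4358, -0.1001, -0.0049]
orientation: [[0.204, 0.979, -0.001], [0.979, -0.204, -0.0], [-0.0, -0.0, -1.0]]
ft_force: [-0.1, 0.3, 1.2]
finger_gap: 0.03
grip_force: 0.0
[ 0.43579322 -0.10010634 -0.00493888]
[0.002, 0.001, 0.021] [-0.0001, 0.0001, 0.0002]
```

View pics/w9.png

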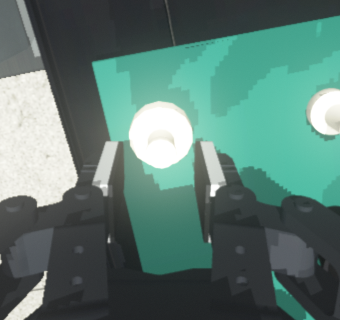

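The stem of die_31 at crop (163,145) sits between the pads, within about 1 mm of centre.

```bash

python3 -m inch '[[30,[0.001,0.001,0.010],[0,0,0]],[30,[0.001,0.0,0.010],[0,0,0]],[30,[0,0,0],[0,0,0]],[8,[0,0,0],[0,0,0]],[8,[0,0,0],[0,0,0]]]'
python3 -m inch '[[8,[0,0,0],[0,0,0]],[8,[0,0,0],[0,0,0]],[8,[0,0,0],[0,0,0]]]'
python3 -m inch '[[8,[0,0,-0.02],[0,0,0]],[8,[0,0,-0.035],[0,0,0]],[8,[0,0,-0.035],[0,0,0]],[8,[0,0,0],[0,0,0]]]'
python3 -c "
from h import *
plan([(.4834,.1444,.05)],dp=.05)"
```

```text
time_s: 21.9
ee_pos: [0.4372, -0.0985, -0.0207]
orientation: [[0.204, 0.979, 0.0], [0.979, -0.204, 0.0], [0.0, 0.0, -1.0]]
ft_force: [0.1, 0.5, -0.6]
finger_gap: 0.0108
grip_force: 29.2
time_s: 22.28
ee_pos: [0.4371, -0.0985, -0.0207]
orientation: [[0.204, 0.979, 0.0], [0.979, -0.204, 0.0], [0.0, 0.0, -1.0]]
ft_force: [0.9, 0.6, 1.7]
finger_gap: 0.0111
grip_force: 29.3
time_s: 22.78
ee_pos: [0.4385, -0.0984, 0.0527]
orientation: [[0.204, 0.979, 0.004], [0.979, -0.204, 0.001], [0.002, 0.003, -1.0]]
ft_force: [0.5, 0.4, -0.1]
finger_gap: 0.011
grip_force: 29.3
[0.062, -0.001, 0.001] [0.0001, -0.0001, 0.0]
[0.062, -0.001, 0.001] [0.0001, -0.0001, 0.0]
[0.062, -0.001, 0.001] [0.0001, -0.0001, 0.0]
[0.062, -0.001, 0.001] [0.0001, -0.0001, 0.0]
[0.062, -0.001, 0.001] [0.0001, -0.0001, 0.0]
```

```bash

python3 -m inch '[[8,[0.03,-0.001,0],[0,0,0]],[8,[0.06,-0.001,0],[0,0,0]],[8,[0.06,-0.001,0],[0,0,0]],[8,[0.06,-0.001,0],[0,0,0]],[8,[0.06,-0.001,0.001],[0,0,0]]]'
python3 -m inch '[[8,[0.04,-0.001,0.001],[0,0,0]],[8,[0,0,0],[0,0,0]],[8,[0,0,0],[0,0,0]],[8,[0,0,0],[0,0,0]]]'
python3 -c "
from h import *
plan([(.4834,.1444,-.007)],dp=.02)"
```

```text
time_s: 23.4
ee_pos: [0.4769, 0.1153, 0.0495]
orientation: [[0.204, 0.979, -0.001], [0.979, -0.204, -0.0], [-0.0, -0.001, -1.0]]
ft_force: [0.7, -0.7, -0.4]
finger_gap: 0.0105
grip_force: 29.3
time_s: 23.9
ee_pos: [0.4828, 0.144, 0.0494]
orientation: [[0.206, 0.979, -0.0], [0.979, -0.206, -0.0], [-0.0, -0.0, -1.0]]
ft_force: [0.1, 0.2, -0.2]
finger_gap: 0.0108
grip_force: 29.3
[0.0, 0.0, 0.023] [-0.0, 0.0, -0.0]
[0.0, 0.0, 0.023] [-0.0, 0.0, -0.0]
[0.0, 0.0, 0.023] [-0.0, 0.0, -0.0]
```

```bash

python3 -m inch '[[8,[0,0,0.023],[0,0,0]],[8,[0,0,0.023],[0,0,0]],[8,[0,0,0.023],[0,0,0]],[8,[0,0,0.003],[0,0,0]],[8,[0,0,0],[0,0,0]]]'
python3 -m inch '[[8,[0,0,0],[0,0,0]],[8,[0,0,0],[0,0,0]]]'
```

```text
time_s: 24.52
ee_pos: [0.4832, 0.1449, -0.0076]
orientation: [[0.205, 0.979, 0.0], [0.979, -0.205, 0.0], [0.0, 0.0, -1.0]]
ft_force: [0.2, -0.3, 0.8]
finger_gap: 0.0108
grip_force: 29.3
time_s: 24.78
ee_pos: [0.4833, 0.1455, -0.0075]
orientation: [[0.204, 0.979, 0.001], [0.979, -0.204, 0.001], [0.001, 0.001, -1.0]]
ft_force: [-0.2, 0.4, -0.3]
finger_gap: 0.0109
grip_force: 29.3
```

Down 3 mm more (0.0035), release, retreat.

```bash

python3 -m inch '[[8,[0,0,0.0025],[0,0,0]],[8,[0,0,0.001],[0,0,0]],[30,[0,0,0],[0,0,0]],[30,[0,0,0],[0,0,0]],[30,[0,0,0],[0,0,0]]]'
python3 -m inch '[[34,[0,0,-0.01],[0,0,0]],[40,[0,0,-0.035],[0,0,0]],[40,[0,0,-0.035],[0,0,0]],[40,[0,0,0],[0,0,0]]]'
python3 -c "
from h import *
print(read_state()['ee_pos'])
plan([(.520,-.1048,.045)],dp=.05)"
```

```text
time_s: 25.4
ee_pos: [0.483, 0.1453, -0.0108]
orientation: [[0.204, 0.979, 0.0], [0.979, -0.204, 0.0], [0.0, -0.0, -1.0]]
ft_force: [-0.3, 0.8, 0.2]
finger_gap: 0.0303
grip_force: 0.0
time_s: 25.9
ee_pos: [0.4845, 0.1459, 0.0555]
orientation: [[0.204, 0.979, 0.003], [0.979, -0.204, 0.002], [0.003, 0.003, -1.0]]
ft_force: [0.3, 0.0, 0.4]
finger_gap: 0.04
grip_force: 0.0
[0.48451929 0.14593033 0.05550285]
[-0.05, 0.018, 0.002] [0.0001, -0.0001, 0.0]
[-0.05, 0.018, 0.002] [0.0001, -0.0001, 0.0]
[-0.05, 0.018, 0.002] [0.0001, -0.0001, 0.0]
[-0.05, 0.018, 0.002] [0.0001, -0.0001, 0.0]
[-0.05, 0.018, 0.002] [0.0001, -0.0001, 0.0]
[-0.05, 0.018, 0.002] [0.0001, -0.0001, 0.0]
```

```bash

python3 -m inch '[[40,[-0.03,0.01,0],[0,0,0]],[40,[-0.05,0.018,0.001],[0,0,0]],[40,[-0.05,0.018,0.002],[0,0,0]],[40,[-0.05,0.018,0.002],[0,0,0]],[40,[-0.05,0.018,0.002],[0,0,0]]]'
python3 -m inch '[[30,[-0.05,0.018,0.002],[0,0,0]],[30,[-0.02,0.008,0.002],[0,0,0]],[30,[0,0,0],[0,0,0]],[30,[0,0,0],[0,0,0]],[30,[0,0,0],[0,0,0]]]'
python3 -c "
from h import *
print(read_state()['ee_pos'])
plan([(.520,-.1048,-.006)],dp=.02)"
```

```text
time_s: 26.52
ee_pos: [0.5093, -0.0495, 0.0471]
orientation: [[0.204, 0.979, -0.0], [0.979, -0.204, 0.0], [0.0, -0.0, -1.0]]
ft_force: [-0.8, 0.3, -0.5]
finger_gap: 0.0396
grip_force: 0.0
time_s: 27.15
ee_pos: [0.5186, -0.106, 0.0443]
orientation: [[0.202, 0.979, -0.0], [0.979, -0.202, 0.001], [0.001, -0.0, -1.0]]
ft_force: [-0.1, 0.3, -1.0]
finger_gap: 0.03
grip_force: 0.0
[ 0.51856168 -0.10598167  0.04429313]
[0.001, 0.0, 0.021] [-0.0, -0.0, 0.0002]
[0.001, 0.0, 0.021] [-0.0, -0.0, 0.0002]
[0.001, 0.0, 0.021] [-0.0, -0.0, 0.0002]
```

```bash

python3 -m inch '[[30,[0.001,0,0.021],[0,0,0]],[30,[0,0.001,0.021],[0,0,0]],[30,[0,0,0.020],[0,0,0]],[30,[0,0,0.0],[0,0,0]],[30,[0,0,0],[0,0,0]]]'
python3 -c "
from h import *
print(read_state()['ee_pos'])
plan([(.520,-.1048,-.0212)],dp=.02)
p,d=camera('wrist');cv2.imwrite('pics/w10.png',p[150:470,160:500,::-1])"
```

```text
time_s: 27.78
ee_pos: [0.5196, -0.107, -0.0051]
orientation: [[0.205, 0.979, 0.0], [0.979, -0.205, -0.0], [-0.0, 0.0, -1.0]]
ft_force: [0.7, -0.1, -0.2]
finger_gap: 0.0304
grip_force: 0.0
[ 0.51960645 -0.10698391 -0.00513725]
[0.003, -0.0, 0.02] [0.0, 0.0, 0.0001]
```

View pics/w10.png

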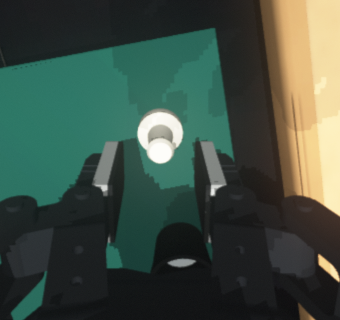

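The stem of die_22 at crop (160,150) is centred between the pads. The loupe at (181,245) is behind and clear.

```bash

python3 -m inch '[[30,[0.001,0,0.010],[0,0,0]],[30,[0.001,0.0,0.010],[0,0,0]],[30,[0,0,0],[0,0,0]],[8,[0,0,0],[0,0,0]],[8,[0,0,0],[0,0,0]]]'
python3 -m inch '[[8,[0,0,0],[0,0,0]],[8,[0,0,0],[0,0,0]],[8,[0,0,0],[0,0,0]]]'
python3 -m inch '[[8,[0,0,-0.02],[0,0,0]],[8,[0,0,-0.035],[0,0,0]],[8,[0,0,-0.035],[0,0,0]],[8,[0,0,0],[0,0,0]]]'
python3 -c "
from h import *
plan([(.4712,.0856,.05)],dp=.05)"
```

```text
time_s: 28.45
ee_pos: [0.52, -0.1052, -0.021]
orientation: [[0.204, 0.979, 0.0], [0.979, -0.204, 0.0], [0.0, 0.0, -1.0]]
ft_force: [-0.1, -0.4, 0.5]
finger_gap: 0.0095
grip_force: 29.2
time_s: 28.82
ee_pos: [0.5199, -0.1051, -0.0212]
orientation: [[0.204, 0.979, 0.0], [0.979, -0.204, 0.0], [0.0, 0.0, -1.0]]
ft_force: [0.7, 0.9, 0.4]
finger_gap: 0.0095
grip_force: 29.2
time_s: 29.32
ee_pos: [0.5216, -0.1054, 0.0536]
orientation: [[0.204, 0.979, 0.004], [0.979, -0.204, 0.001], [0.001, 0.004, -1.0]]
ft_force: [0.3, -0.4, -1.0]
finger_gap: 0.0095
grip_force: 29.2
[0.055, -0.028, 0.001] [0.0002, -0.0001, 0.0]
[0.055, -0.028, 0.001] [0.0002, -0.0001, 0.0]
[0.055, -0.028, 0.001] [0.0002, -0.0001, 0.0]
[0.055, -0.028, 0.001] [0.0002, -0.0001, 0.0]
```

```bash

python3 -m inch '[[8,[0.03,-0.015,0],[0,0,0]],[8,[0.055,-0.028,0],[0,0,0]],[8,[0.055,-0.028,0],[0,0,0]],[8,[0.055,-0.028,0.001],[0,0,0]],[8,[0.025,-0.013,0.001],[0,0,0]]]'
python3 -m inch '[[8,[0,0,0],[0,0,0]],[8,[0,0,0],[0,0,0]],[8,[0,0,0],[0,0,0]]]'
python3 -c "
from h import *
plan([(.4712,.0856,-.007)],dp=.02)"
```

```text
time_s: 29.95
ee_pos: [0.4669, 0.0882, 0.0491]
orientation: [[0.201, 0.98, -0.001], [0.98, -0.201, 0.001], [0.001, -0.001, -1.0]]
ft_force: [-0.8, 0.3, -0.6]
finger_gap: 0.0095
grip_force: 29.3
time_s: 30.32
ee_pos: [0.4683, 0.0842, 0.0492]
orientation: [[0.206, 0.979, 0.0], [0.979, -0.206, -0.0], [-0.0, 0.0, -1.0]]
ft_force: [-0.5, -0.1, 0.2]
finger_gap: 0.01
grip_force: 29.3
[0.001, 0.001, 0.023] [0.0, 0.0, -0.0]
[0.001, 0.001, 0.023] [0.0, 0.0, -0.0]
[0.001, 0.001, 0.023] [0.0, 0.0, -0.0]
```

```bash

python3 -m inch '[[8,[0.001,0.001,0.023],[0,0,0]],[8,[0,0.001,0.023],[0,0,0]],[8,[0,0.001,0.023],[0,0,0]],[8,[0,0,0.003],[0,0,0]],[8,[0,0,0],[0,0,0]]]'
python3 -m inch '[[8,[0,0,0],[0,0,0]],[8,[0,0,0],[0,0,0]]]'
```

```text
time_s: 30.95
ee_pos: [0.4708, 0.0852, -0.008]
orientation: [[0.205, 0.979, 0.0], [0.979, -0.205, -0.0], [-0.0, 0.0, -1.0]]
ft_force: [0.3, -0.1, 1.2]
finger_gap: 0.0097
grip_force: 29.3
time_s: 31.2
ee_pos: [0.4709, 0.0859, -0.0079]
orientation: [[0.204, 0.979, 0.001], [0.979, -0.204, 0.001], [0.001, 0.001, -1.0]]
ft_force: [0.6, 0.4, -0.9]
finger_gap: 0.0098
grip_force: 29.3
```

```bash

python3 -m inch '[[8,[0,0,0.0025],[0,0,0]],[8,[0,0,0.001],[0,0,0]],[30,[0,0,0],[0,0,0]],[30,[0,0,0],[0,0,0]],[30,[0,0,0],[0,0,0]]]'
python3 -m inch '[[34,[0,0,-0.01],[0,0,0]],[40,[0,0,-0.05],[0,0,0]],[40,[-0.03,0,-0.06],[0,0,0]],[40,[-0.04,0,-0.06],[0,0,0]],[40,[-0.03,0,-0.02],[0,0,0]]]'
python3 -m inch '[[40,[0,0,0],[0,0,0]],[40,[0,0,0],[0,0,0]],[40,[0,0,0],[0,0,0]]]'
python3 - <<'E'
from h import *
np.set_printoptions(precision=1,suppress=True)
V,U=np.mgrid[:480,:640]
mk=np.array([(.508,.2615),(.4957,.203),(.4834,.1444),(.4712,.0856)]);al=np.array([.2055,.979])
for n in("wrist","top"):
    c=get_calibration(n);p,d=camera(n);o,_=ray(c,(0,0));X=o+(np.stack([U,V,np.ones_like(U)],-1)@np.linalg.inv(c["mtx"]).T@np.array(c["R"]))*d[...,None]
    for m in mk:
        near=np.hypot(X[...,0]-m[0],X[...,1]-m[1])<.035
        t=near&(X[...,2]>.032)&(X[...,2]<.05);w=near&(X[...,2]>.019)&(X[...,2]<.05)
        e=(X[t].mean(0)[:2]-m)*1e3;print(n,"stem: along/across",e@al,e@[al[1],-al[0]],"top z",np.median(X[t][:,2])*1e3,"foot width",np.ptp(X[w][:,:2]@[al[1],-al[0]])*1e3)
    if n=="wrist":cv2.imwrite("pics/w11.png",p[:,:,::-1])
    else:
        for k,q in(("loupe",(.516,-.177)),("oil",(.436,-.264))):
            t=(np.hypot(X[...,0]-q[0],X[...,1]-q[1])<.03)&(X[...,2]>.015);print(k,X[t].mean(0)*1e3)
        f=np.load("top0.npz");X0=o+(np.stack([U,V,np.ones_like(U)],-1)@np.linalg.inv(c["mtx"]).T@np.array(c["R"]))*f["d"][...,None]
        for k,q in(("loupe",(.516,-.177)),("oil",(.436,-.264))):
            t=(np.hypot(X0[...,0]-q[0],X0[...,1]-q[1])<.03)&(X0[...,2]>.015);print("start",k,X0[t].mean(0)*1e3)
print(read_state()["ee_pos"])
E
```

```text
time_s: 31.82
ee_pos: [0.4706, 0.0857, -0.0112]
orientation: [[0.204, 0.979, 0.0], [0.979, -0.204, 0.0], [0.0, -0.0, -1.0]]
ft_force: [0.6, 0.4, 0.2]
finger_gap: 0.03
grip_force: 0.0
time_s: 32.45
ee_pos: [0.4554, 0.0062, 0.152]
orientation: [[0.206, 0.979, 0.004], [0.979, -0.206, 0.002], [0.003, 0.004, -1.0]]
ft_force: [0.1, 0.2, -0.7]
finger_gap: 0.0404
grip_force: 0.0
time_s: 32.83
ee_pos: [0.4538, 0.0081, 0.1481]
orientation: [[0.203, 0.979, -0.001], [0.979, -0.203, -0.001], [-0.001, -0.001, -1.0]]
ft_force: [-0.3, 0.6, 0.4]
finger_gap: 0.0398
grip_force: 0.0<stdin>:10: RuntimeWarning: Mean of empty slice.
  ret = um.true_divide(
  return _methods._mean(a, axis=axis, dtype=dtype,
  ret = ret.dtype.type(ret / rcount)
Traceback (most recent call last):
ValueError: zero-size array to reduction operation maximum which has no identity
```

```bash
python3 - <<'E'
from h import *
np.set_printoptions(precision=1,suppress=True)
V,U=np.mgrid[:480,:640]
mk=np.array([(.508,.2615),(.4957,.203),(.4834,.1444),(.4712,.0856)]);al=np.array([.2055,.979])
for n in("wrist","scene","top"):
    c=get_calibration(n);p,d=camera(n);o,_=ray(c,(0,0));D=np.stack([U,V,np.ones_like(U)],-1)@np.linalg.inv(c["mtx"]).T@np.array(c["R"]);X=o+D*d[...,None]
    if n=="scene":cv2.imwrite("pics/s11.png",cv2.resize(p[140:420,180:460,::-1],None,fx=2,fy=2));
    for m in mk:
        near=np.hypot(X[...,0]-m[0],X[...,1]-m[1])<.035
        t=near&(X[...,2]>.032)&(X[...,2]<.05);w=near&(X[...,2]>.018)&(X[...,2]<.05)
        if t.sum()<3: print(n,"not seen");continue
        e=(X[t].mean(0)[:2]-m)*1e3;print(n,"stem along/across",e@al,e@[al[1],-al[0]],"top z",np.median(X[t][:,2])*1e3,"foot width",np.ptp(X[w][:,:2]@[al[1],-al[0]])*1e3)
for k,q in(("loupe",(.516,-.177)),("oil",(.436,-.264))):
    for dd in(d,np.load("top0.npz")["d"]):
        Y=o+D*dd[...,None];t=(np.hypot(Y[...,0]-q[0],Y[...,1]-q[1])<.03)&(Y[...,2]>.015);print(k,Y[t].mean(0)*1e3)
E
```

```text
wrist not seen
wrist not seen
wrist stem along/across -0.07899900458608605 -1.1748791206114426 top z 39.76596385620967 foot width 29.87157665353579
wrist stem along/across 0.39694283912661876 -0.9984382264517884 top z 39.48642445571188 foot width 21.59041090893138
scene not seen
scene stem along/across -3.8683721484079916 -3.709567539638263 top z 40.572098894932964 foot width 38.871041241262006
scene stem along/across -3.0290287991687785 0.007434450066464031 top z 41.00148263833675 foot width 29.145720413253752
scene stem along/across -2.6084636351229875 0.7579165047100985 top z 39.70927777976407 foot width 21.078499556426433
top stem along/across -0.9940230546048852 1.1342688093828592 top z 40.069175808084445 foot width 48.28203408389198
top stem along/across -0.2082774344308353 0.7249347140922541 top z 40.30615898824408 foot width 39.394669608455615
top stem along/across 0.8006596238786663 1.1688146135130948 top z 39.81347283861414 foot width 31.044130915654943
top not seen
loupe [ 522.6 -177.    27.5]
loupe [ 522.6 -176.6   27.3]
oil [ 437.3 -263.1   21.3]
oil [ 437.  -263.3   21.4]
```

View pics/s11.png

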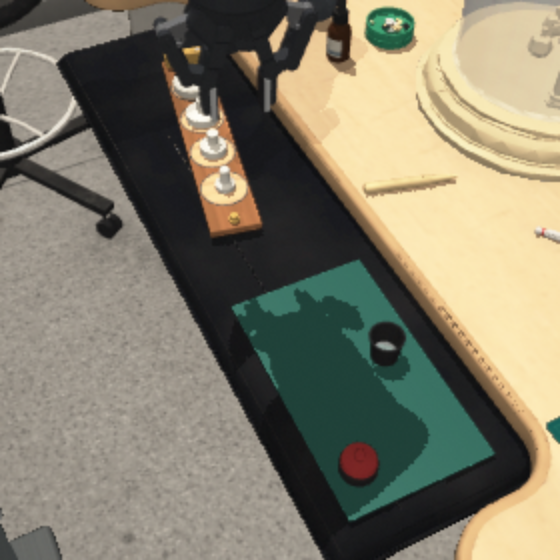

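All four dies stand on the rack in order, at scene crop (187,88), (202,113), (213,148) and (224,182). They are within about 1 mm of their marks, the loupe and oil cup have not moved, and the arm is clear.

```bash
python3 -c "
from bench import *
print(sign_off())"
```

```text
the job is handed in; nothing more can be done
None
```

All four dies stand upright on the rack in size order, largest by the wide stop and each within about 1–2 mm of its mark; the loupe and oil cup did not move, and the job was handed in at about 33 s (verdict not shown).

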